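Seat the fume extractor's inlet cover with its four wing nuts

TASK

The filter of the bench fume extractor has been changed: bring its cover down evenly on the rubber gasket by tightening the four loose wing nuts clockwise, crosswise and in two rounds. First round: about a quarter turn on one nut, the same on the opposite one, then on the other two; second round, again one opposite pair and then the other, each nut home until it stops, so that the cover never gets cocked. Leave the bottle, tin, reel and pot round it where they stand.

Things in the scene. Friction and masses are not known exactly. Their poses are not given: they have to be found in the camera images.
- housing: blue box of a bench fume extractor, 154 x 154 mm, 56 mm high, fixed to the bench wherever it stands; origin at the centre of its underside, z up, -x its front (switch, dial). Four steel studs stand up from its corners at x = +-56, y = +-56 mm in this frame. A bottle, a tin, a reel and a pot stand loose on the bench close round it, one off each side, about 130 mm from its centre; which stands where changes
- cover_top (a point): centre of the top face of the aluminium inlet cover, a 150 x 150 x 6 mm plate lying on a springy rubber gasket, z normal to the plate. The wing nuts press it down at its corners and it follows them: about 71 mm above the bench with all nuts at 0, about 67 mm with all home. It tips towards whichever nut is ahead. A black hose spigot, radius 26 mm, stands 40 mm up from this point
- nut_1 (a joint): turn of the brass wing nut at the near left corner (seen with the box's front towards you), rad: 0 loosest, grows clockwise seen from above, stops dead at 3.0 = home (not quite half a turn). It starts between 0 and 0.6, goes down 1.5 mm per rad, takes about 0.08 N m to turn (some 4 N at a wing) and stays where it is left. Opposite corners: 1 and 3, 2 and 4
- nut_1_wings (a point): point on the axis of nut 1, half-way up its wings, 18 mm above the cover; x axis along the two wings (each 8 mm thick, 18 mm tall, from 9 to 27 mm above the cover, reaching 26 mm out from the axis), z up along the stud. Hub and washer below, radius 12.5 mm at most
- nut_2 (a joint): turn of the brass wing nut at the far left corner (seen with the box's front towards you), rad: 0 loosest, grows clockwise seen from above, stops dead at 3.0 = home (not quite half a turn). It starts between 0 and 0.6, goes down 1.5 mm per rad, takes about 0.08 N m to turn (some 4 N at a wing) and stays where it is left. Opposite corners: 1 and 3, 2 and 4
- nut_2_wings (a point): point on the axis of nut 2, half-way up its wings, 18 mm above the cover; x axis along the two wings (each 8 mm thick, 18 mm tall, from 9 to 27 mm above the cover, reaching 26 mm out from the axis), z up along the stud. Hub and washer below, radius 12.5 mm at most
- nut_3 (a joint): turn of the brass wing nut at the far right corner (seen with the box's front towards you), rad: 0 loosest, grows clockwise seen from above, stops dead at 3.0 = home (not quite half a turn). It starts between 0 and 0.6, goes down 1.5 mm per rad, takes about 0.08 N m to turn (some 4 N at a wing) and stays where it is left. Opposite corners: 1 and 3, 2 and 4
- nut_3_wings (a point): point on the axis of nut 3, half-way up its wings, 18 mm above the cover; x axis along the two wings (each 8 mm thick, 18 mm tall, from 9 to 27 mm above the cover, reaching 26 mm out from the axis), z up along the stud. Hub and washer below, radius 12.5 mm at most
- nut_4 (a joint): turn of the brass wing nut at the near right corner (seen with the box's front towards you), rad: 0 loosest, grows clockwise seen from above, stops dead at 3.0 = home (not quite half a turn). It starts between 0 and 0.6, goes down 1.5 mm per rad, takes about 0.08 N m to turn (some 4 N at a wing) and stays where it is left. Opposite corners: 1 and 3, 2 and 4
- nut_4_wings (a point): point on the axis of nut 4, half-way up its wings, 18 mm above the cover; x axis along the two wings (each 8 mm thick, 18 mm tall, from 9 to 27 mm above the cover, reaching 26 mm out from the axis), z up along the stud. Hub and washer below, radius 12.5 mm at most
- uv_glue_mid (a point): centre, half-way up, of a black bottle, 36 mm across, 118 mm tall, loose on the bench
- oil_can_mid (a point): centre, half-way up, of a flat black tin with a red cap, 28 x 46 mm, 95 mm tall, loose on the bench
- solder_reel_mid (a point): centre, half-way up, of a reel of solder with black flanges, 52 mm across, 40 mm tall, loose on the bench
- grease_pot_mid (a point): centre, half-way up, of a yellow pot with a white cap, 49 mm across, 45 mm tall, loose on the bench

How it is judged:
On the way, in this order (a step that is already met when the one before it is completed fails the run):
1. first round begun crosswise: one pair of opposite nuts (1 and 3, or 2 and 4) snugged part-way, both between 1.0 and 2.4 rad, while the other two are still below 0.9 rad (((value of joint each of nut_1, nut_3 above 1 rad and value of joint each of nut_2, nut_4 below 0.9 rad) or (value of joint each of nut_2, nut_4 above 1 rad and value of joint each of nut_1, nut_3 below 0.9 rad)) and value of joint each of nut_1, nut_2, nut_3, nut_4 below 2.4 rad), for 0.2 s.
2. first round finished: all four nuts past 1.0 rad and none past 2.4 rad (value of joint nut_1 between 1 and 2.4 rad and value of joint nut_2 between 1 and 2.4 rad and value of joint nut_3 between 1 and 2.4 rad and value of joint nut_4 between 1 and 2.4 rad), for 0.2 s.
3. second round crosswise: one pair of opposite nuts home (past 2.75 rad) while the other two are still below 2.5 rad (((value of joint each of nut_1, nut_3 above 2.75 rad and value of joint each of nut_2, nut_4 below 2.5 rad) or (value of joint each of nut_2, nut_4 above 2.75 rad and value of joint each of nut_1, nut_3 below 2.5 rad))), for 0.2 s.
At the end, for the whole second after the job is handed in: all four wing nuts home (past 2.75 of 3.0 rad), the cover level to 0.008 rad and its top face no more than 67.7 mm above the bench (about 66.7 mm when fully home) (value of joint each of nut_1, nut_2, nut_3, nut_4 above 2.75 rad and angle between cover_top's own z axis and vertical below 0.008 rad and z of cover_top in the frame of housing below 0.0677 m); the robot touches nothing.
It fails at once if the cover is cocked: tilted more than 0.025 rad (as by running one nut most of the way down by itself, or leaning on the cover), which pinches the gasket (angle between cover_top's own z axis and vertical above 0.025 rad).
It fails at once if the uv glue is knocked over or shoved more than 25 mm (distance of uv_glue_mid from where it was at the start of the episode above 0.025 m or angle between uv_glue_mid's own z axis and vertical above 0.4 rad).
It fails at once if the oil can is knocked over or shoved more than 25 mm (distance of oil_can_mid from where it was at the start of the episode above 0.025 m or angle between oil_can_mid's own z axis and vertical above 0.4 rad).
It fails at once if the solder reel is knocked over or shoved more than 25 mm (distance of solder_reel_mid from where it was at the start of the episode above 0.025 m or angle between solder_reel_mid's own z axis and vertical above 0.4 rad).
It fails at once if the grease pot is knocked over or shoved more than 25 mm (distance of grease_pot_mid from where it was at the start of the episode above 0.025 m or angle between grease_pot_mid's own z axis and vertical above 0.4 rad).
It also fails if it takes over 69 s, if anything falls off the work surface, if the arm or the gripper's body presses on something with over 40 N, if the wrist force passes 120 N, or if a joint passes its speed limit or range.

ROBOT

A 6-joint arm with a two-finger parallel gripper is mounted at the origin on a cart in front of the work surface, level with it; the furniture and walls round the work are solid. World frame = base frame: x ahead of the robot, y to its left, z up, the work surface at z = 0. Lengths are in m, angles in rad, forces in N, time in s.
With the tool pointing down it reaches from about 0.4 to 0.825 m from the base axis. Payload 7 kg.
Tool frame: the origin (TCP) lies midway between the tips of the shut fingers; the grasp point (between the pads) lies 19 mm behind it; z points along the fingers, y is the line along which they close (so a half turn about z gives the same grasp; the last joint's range is limited). The gripper opens to 88 mm and grips with 3 to 60 N. Pads are 19 mm wide; open, the fingers measure 130 mm over their backs; the gripper's body (78 mm by 193 mm) begins 47 mm behind the grasp point.
Start: joints at [-0.989, 0.359, 0.012, 0, -1.224, -0.288], TCP at [0.195, -0.646, 0.227] pointing down, gripper open.
Joint ranges: [-3.07, 3.07], [-1.43, 2.12], [-1.02, 1.25], [-3.03, 1.67], [-3.05, -0], [-3.03, 3.03]. Speed limits (rad/s): [2.39, 2.39, 3.01, 3.14, 3.14, 3.14].

INTERFACE

Orientations are given as [roll, pitch, yaw] about the fixed x, y, z axes, in that order (R = Rz(yaw) Ry(pitch) Rx(roll)).
In Python, from station import telemetry, eyes, ticket, recognise, trace gives the robot as it stands. The module is installed in compiled form; this text tells all that it offers.
- The arm moves only by the tool servo_tool, never from a script. Its argument "series" is a list that holds one entry, the list of rows, each a list of 4 numbers: the shift along the tool's x, y, z in mm, then the turn about the tool's z in rad. In form: [[[x, y, z, roll], ...]]. A call has exactly 10 rows; each row shifts and turns the commanded pose from where the row before left it, along the tool's axes as they then stand; what a row does not reach is not made up. A row lasts 1/12 s, in which the tool goes at most 41.7 mm and 7.16 degrees, less where a joint would pass 70% of its speed; a pose out of reach is approached as far as the arm can. A call is refused whole if a number of a shift passes 41.7 or a number of a turn 0.125, either way. A call with a gripper value outside its range is refused whole. "claw" is the gripper's target within -1 to 1 (shut at 1, half-way at 0, fully open at -1), set as the call begins (left out, the last holds). The fingers move at their own pace and stop on an object; "grip_force" is the grip in N (left out, the last holds). Time passes only in rows, so rows that do not move let the fingers close, or fill a call up. It gives the time, the measured TCP pose, the force, the opening and the grip force at its end, in the units of the state.
- telemetry.get_state(): the state, without advancing time (a new reading comes with each control period).
- eyes.grab_frame(name): name is "scene" or "top" or "wrist"; returns the picture (384x512x3 uint8, red, green, blue); there is no depth.
- eyes.calibration(name): a dict with "mtx" (3x3 intrinsics, pixels), "rvec" (rotation vector, rad) and "tvec" (3), from world to camera coordinates, as OpenCV has them. Camera axes: x right, y down, z forward; pixel columns grow to the right and rows downward; lengths in m; the calibration is good to about 2 mm. The wrist camera is an equidistant fisheye: a pixel r from the principal point sees the ray r / f radians off the axis. A picture is of the moment at which its call begins: read the wrist's pose just before it. calibration takes no time and is no camera call; for the wrist camera it gives the pose at the moment of the call.
- ticket.job_done(): hands the job in; it is judged then, once.
Trained networks look in the newest picture that a camera, given by its name, has taken for a name from the list of things; names that differ only in an ending like _2 or _b are one class to them, and where a whole thing is asked for, a point or a joint stands for the part that bears it (a point fixed in the world has none). Each returns a list of dicts, best first, with "conf" (0 to 1); they miss things now and then, are a little off and sometimes report something else, mostly with a low value. They report only what shows in the picture. A call takes as long as a camera call.
- recognise(camera, name): "position" ([x, y, z] in m, in world coordinates, good to about 4 mm: the middle of the surface that is visible of it).
- trace(camera, name): "mask" (384x512 bool, what is visible of it).
The state is a dict: "t": time; "q": joint angles; "qd": joint speeds; "joint_efforts": joint torques, N m; "eef_pos": TCP position; "ee_rot": TCP orientation; "force": force on the tool from outside, world axes, zero at the start; "moment": the same for the moment, N m; "width": finger opening in m; "gripper_force": force on a finger pad.
Only numpy, scipy, OpenCV 4.12 (cv2) and the standard library are available. Lean on these libraries where they do the work, as an engineer would, in place of code of your own. Each camera call takes 0.05 s, during which the arm holds its last target. There are 200 camera calls.

## Working session

There is one attempt and no reset: what is moved stays moved. The work goes in short steps, Python scripts to look and compute and a tool call to move; the robot and the scene stay as the last step left them, time stands still between calls to the robot, and variables do not carry over. Pictures are saved under pics/ and viewed, at most 10 in all, crops included, and the job is handed in when it is done.

Besides the shell and the picture viewer there is one more tool, called after "Request:" in YAML: its name, and indented under it one key for each argument. servo_tool: Moves the arm, as the interface text tells. Its arguments: {"type":"object","properties":{"series":{"type":"array"},"claw":{"type":"number"},"grip_force":{"type":"number"}},"required":["series"]}

```bash
mkdir -p pics
python3 - <<'E'
from station import telemetry, eyes, recognise
import cv2,numpy as np
s=telemetry.get_state(); print({k:np.round(v,3) for k,v in s.items()})
for c in ("scene","top"):
    im=eyes.grab_frame(c); cv2.imwrite(f"pics/{c}0.png",cv2.resize(im[:,:,::-1],(800,600),interpolation=cv2.INTER_CUBIC))
    k=eyes.calibration(c); print(c,np.round(k["mtx"],1).tolist(),np.round(k["rvec"],3),np.round(k["tvec"],3))
    for n in ("housing","cover_top","nut_1_wings","uv_glue_mid","oil_can_mid","solder_reel_mid","grease_pot_mid"):
        print(c,n,[(np.round(d["position"],3).tolist(),round(d["conf"],2)) for d in recognise(c,n)])
E
```

```text
{'t': np.float64(0.0), 'q': array([-0.989,  0.359,  0.011, -0.   , -1.224, -0.288]), 'qd': array([-0.   , -0.   ,  0.   ,  0.001,  0.001,  0.001]), 'joint_efforts': array([-1.0000e-03, -5.8271e+01,  2.9306e+01,  6.9970e+00,  7.0000e-03,
       -0.0000e+00]), 'eef_pos': array([ 0.195, -0.646,  0.226]), 'ee_rot': array([ 3.14 , -0.   , -2.848]), 'force': array([ 0.836, -0.392,  0.628]), 'moment': array([ 0.01 , -0.036,  0.026]), 'gripper_force': np.float64(0.0), 'width': np.float64(0.088)}
scene [[469.4, 0.0, 253.6], [0.0, 469.4, 190.4], [0.0, 0.0, 1.0]] [ 2.108 -0.394  0.251] [-0.486  0.175  0.686]
scene housing [([0.524, -0.091, 0.069], 0.7)]
scene cover_top [([0.537, -0.068, 0.07], 0.95)]
scene nut_1_wings [([0.398, -0.066, 0.037], 0.67), ([0.488, 0.005, 0.09], 0.65)]
scene uv_glue_mid [([0.663, -0.049, 0.073], 0.59)]
scene oil_can_mid [([0.539, 0.069, 0.074], 0.69)]
scene solder_reel_mid [([0.396, -0.066, 0.04], 0.75), ([0.48, -0.107, 0.089], 0.49)]
scene grease_pot_mid [([0.54, -0.191, 0.042], 0.72), ([0.596, -0.108, 0.092], 0.67), ([0.481, -0.108, 0.087], 0.63)]
top [[419.3, 0.0, 256.3], [0.0, 419.3, 189.1], [0.0, 0.0, 1.0]] [ 2.28  -1.909  0.195] [-0.048  0.546  0.824]
top housing [([0.531, -0.047, 0.069], 0.75), ([0.481, 0.006, 0.095], 0.63), ([0.595, 0.007, 0.093], 0.23)]
top cover_top [([0.537, -0.044, 0.074], 0.57)]
top nut_1_wings [([0.481, 0.009, 0.091], 0.6), ([0.596, -0.102, 0.095], 0.39)]
top uv_glue_mid [([0.656, -0.041, 0.079], 0.63)]
top oil_can_mid [([0.538, 0.074, 0.078], 0.79), ([0.539, -0.045, 0.075], 0.26)]
top solder_reel_mid [([0.4, -0.051, 0.044], 0.56)]
top grease_pot_mid [([0.655, -0.041, 0.078], 0.56)]
```

View pics/scene0.png

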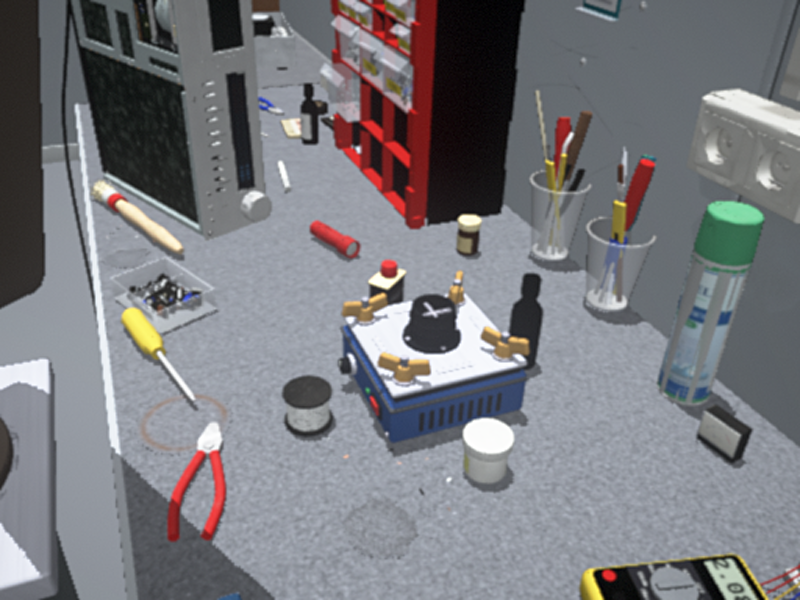

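View pics/top0.png

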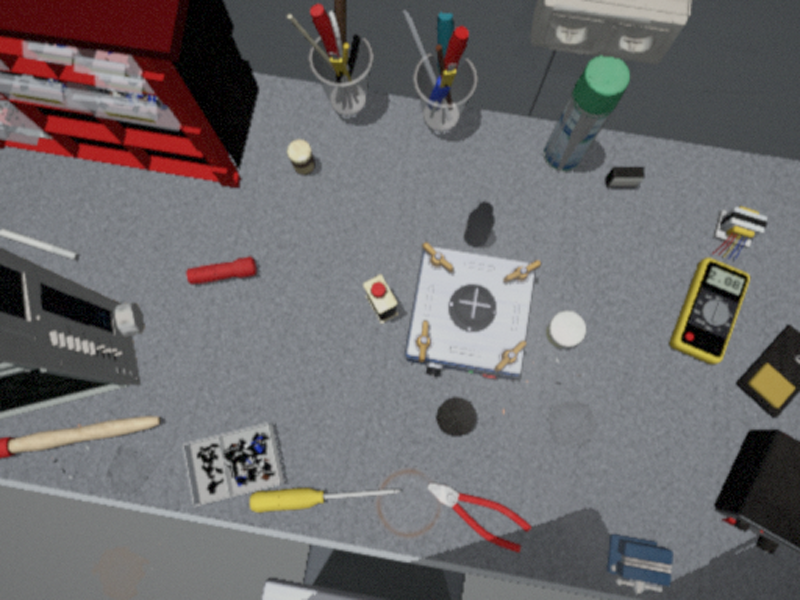

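The scene shows the box with its four brass nuts: in the 800x600 top view, nut 2 is near (438,259), 3 (523,271), 1 (423,341) and 4 (512,355). The bottle stands off the far side, the tin left, the reel in front and the pot right. Next I'll fit the wing boxes to the brass pixels in both cameras.

```bash
cat > fit.py <<'E'
import cv2,numpy as np
from scipy.optimize import minimize
from station import eyes
def brass(im):
    h=cv2.cvtColor(im,cv2.COLOR_RGB2HSV)
    return cv2.inRange(h,(9,90,60),(26,255,255))
def box(x,y,a,z):
    p=np.array([[u,v,w] for u in(-.026,.026) for v in(-.004,.004) for w in(-.009,.009)])
    c,s=np.cos(a),np.sin(a)
    return np.c_[x+c*p[:,0]-s*p[:,1],y+s*p[:,0]+c*p[:,1],z+p[:,2]]
S=4
def proj(P,k): return cv2.projectPoints(P,k["rvec"],k["tvec"],k["mtx"],None)[0][:,0]
def score(v,z,views):
    t=0
    for k,m in views:
        c=proj(np.array([[v[0],v[1],z]]),k)[0]; o=np.round(c-32)
        M=np.float32([[S,0,-S*o[0]],[0,S,-S*o[1]]])
        w=cv2.warpAffine(m,M,(64*S,64*S))>127
        # keep only the component of this nut
        r=np.zeros(w.shape,np.uint8)
        cv2.fillConvexPoly(r,cv2.convexHull(np.int32(np.round((proj(box(*v,z),k)-o)*S))),1)
        t+=(w&(r>0)).sum()/(w|(r>0)).sum()
    return t
def fit(x,y,z,views):
    best=max(((score((x,y,a),z,views),a) for a in np.arange(0,np.pi,.1)))
    r=max((minimize(lambda v:-score((v[0]/100,v[1]/100,v[2]),z,views),[x*100,y*100,best[1]],method="Nelder-Mead",
        options=dict(initial_simplex=np.array([[x*100,y*100,best[1]]]*4)+np.vstack([[0,0,0],np.eye(3)*[d,d,.25*np.sign(d)]]))) for d in(.4,-.4)),key=lambda r:-r.fun)
    return r.x[0]/100,r.x[1]/100,r.x[2]%np.pi,-r.fun
E
python3 - <<'E'
from fit import *
ims={c:(eyes.calibration(c),eyes.grab_frame(c)) for c in("top","scene")}
n0=[(.481,.007),(.595,.007),(.596,-.105),(.481,-.108)]
k=ims["top"][0]; print("topcam",(-cv2.Rodrigues(k["rvec"])[0].T@k["tvec"]).round(3))
R=[]
for i,(x,y) in enumerate(n0):
    o=[]
    for sel in(("top",),("scene",),("top","scene")):
        f=fit(x,y,.089,[(ims[c][0],brass(ims[c][1])) for c in sel]); o.append(np.round(f,3).tolist())
    print(i+1,o); R.append(o[2][:2])
R=np.array(R);c=R.mean(0);m=np.array([[-56,56],[56,56],[56,-56],[-56,-56]])/1e3
d=R-c; yaw=np.arctan2((m[:,0]*d[:,1]-m[:,1]*d[:,0]).sum(),(m*d).sum()); print("c",c,"yaw",yaw)
Q=np.array([[np.cos(yaw),-np.sin(yaw)],[np.sin(yaw),np.cos(yaw)]]); print((c+m@Q.T).round(4).tolist())
v=[cv2.resize(brass(ims[c][1])[90:260,150:380] ,None,fx=1.7,fy=1.7) for c in ims]; cv2.imwrite("pics/b.png",np.hstack(v))
E
```

```text
topcam [0.368 0.014 0.919]
1 [[0.485, 0.008, 0.06, 0.473], [0.488, 0.006, 0.221, 0.658], [0.487, 0.008, 0.076, 1.076]]
2 [[0.596, 0.009, 0.986, 0.467], [0.603, 0.013, 0.91, 0.418], [0.6, 0.009, 0.978, 0.774]]
3 [[0.597, -0.102, 2.233, 0.398], [0.6, -0.11, 2.302, 0.618], [0.601, -0.108, 2.25, 0.998]]
4 [[0.489, -0.103, 2.467, 0.316], [0.485, -0.11, 2.522, 0.585], [0.488, -0.106, 2.472, 0.827]]
c [ 0.544   -0.04925] yaw 0.0021881803150002803
[[0.4879, 0.0066], [0.5999, 0.0069], [0.6001, -0.1051], [0.4881, -0.1054]]
```

View pics/b.png

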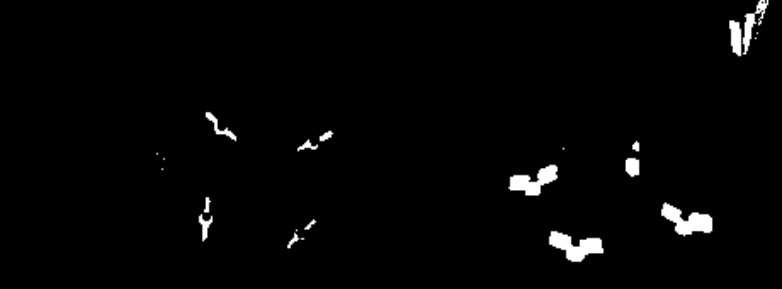

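Request:
servo_tool:
  series:
    - [[-25,23.5,-2,0],[-25,23.5,-2,0],[-25,23.5,-2,0],[-25,23.5,-2,0],[-25,23.5,-2,0],[-25,23.5,-2,0],[-25,23.5,-2,0],[-25,23.5,-2,0],[-25,23.5,-2,0],[-25,23.5,-2,0]]
  claw: -0.2
  grip_force: 20

```text
t: 1.73
eef_pos: [0.3672, -0.3472, 0.247]
ee_rot: [-3.141, 0.001, -2.848]
force: [0.7, -0.9, -0.1]
width: 0.0527
gripper_force: 0.0
```

Request:
servo_tool:
  series:
    - [[-25,23.5,0,0],[-25,23.5,0,0],[-25,23.5,0,0],[-25,23.5,0,0],[-25,23.5,0,0],[-25,23.5,0,0],[-25,23.5,0,0],[-25,23.5,0,0],[-25,23.5,0,0],[-25,23.5,0,0]]

```text
t: 2.57
eef_pos: [0.5385, -0.0497, 0.2469]
ee_rot: [-3.142, 0.001, -2.848]
force: [-0.1, -1.0, -0.2]
width: 0.0527
gripper_force: 0.0
```

Request:
servo_tool:
  series:
    - [[0,0,0,-0.125],[0,0,0,-0.125],[0,0,0,-0.125],[0,0,0,-0.125],[0,0,0,-0.125],[0,0,0,-0.125],[0,0,0,-0.125],[0,0,0,-0.125],[0,0,0,-0.125],[0,0,0,-0.125]]

```text
t: 3.4
eef_pos: [0.5379, -0.0514, 0.2467]
ee_rot: [-3.141, 0.0, -1.592]
force: [-0.5, 0.3, 0.9]
width: 0.0526
gripper_force: 0.0
```

Request:
servo_tool:
  series:
    - [[0,0,0,-0.125],[0,0,0,-0.125],[0,0,0,-0.125],[0,0,0,-0.125],[0,0,0,-0.125],[0,0,0,-0.125],[0,0,0,-0.125],[0,0,0,-0.125],[0,0,0,-0.125],[0,0,0,-0.125]]

```text
t: 4.23
eef_pos: [0.5379, -0.0514, 0.2467]
ee_rot: [-3.141, -0.0, -0.342]
force: [-0.2, -0.2, 0.0]
width: 0.0524
gripper_force: 0.0
```

Run:
```python
from fit import *
from station import telemetry,recognise,trace
s=telemetry.get_state(); print({k:np.round(s[k],3) for k in("t","q","eef_pos","ee_rot","width")})
k=eyes.calibration("wrist"); im=eyes.grab_frame("wrist"); print(k)
cv2.imwrite("pics/w1.png",cv2.resize(im[:,:,::-1],(800,600),interpolation=cv2.INTER_CUBIC)); np.savez("w1.npz",im=im,**k)
print([(np.round(d["position"],3).tolist(),round(d["conf"],2)) for d in recognise("wrist","nut_1_wings")])
```

```text
{'t': np.float64(4.233), 'q': array([ 0.268,  0.124, -0.254,  0.   , -1.193,  0.962]), 'eef_pos': array([ 0.538, -0.051,  0.247]), 'ee_rot': array([-3.141, -0.   , -0.342]), 'width': np.float64(0.052)}
{'mtx': array([[297.31863964,   0.        , 256.19608003],
       [  0.        , 297.31863964, 192.3430669 ],
       [  0.        ,   0.        ,   1.        ]]), 'rvec': array([-1.70364109,  2.41271579,  0.35294877]), 'tvec': array([0.13081737, 0.46012937, 0.56009403])}
[([0.493, 0.005, 0.09], 0.89)]
```

View pics/w1.png

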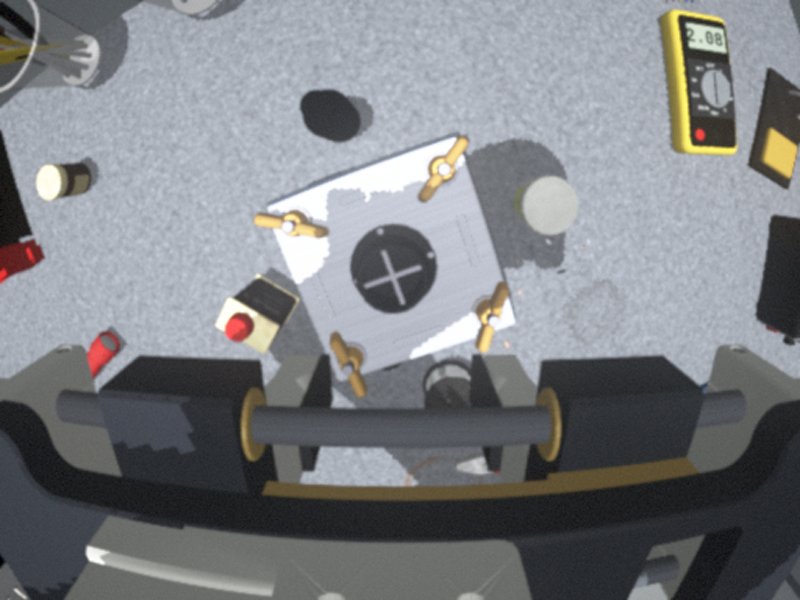

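The wrist view shows all four nuts clearly: 1 at (348,365), 2 (292,225), 3 (445,170) and 4 (492,320). I'll fit these.

```bash
cat >> fit.py <<'E'
def projw(P,k):
    return cv2.fisheye.projectPoints(P.reshape(-1,1,3).astype(float),k["rvec"].astype(float).reshape(3,1),k["tvec"].astype(float).reshape(3,1),k["mtx"].astype(float),np.zeros(4))[0].reshape(-1,2)
_p=proj
def proj(P,k): return projw(P,k) if k.get("fish") else _p(P,k)
def wrist_fit(im,k,n0,z=.089):
    k=dict(k,fish=True); m=brass(im)
    return m,[fit(x,y,z,[(k,m)]) for x,y in n0]
E
cat > w.py <<'E'
from fit import *
d=np.load("w1.npz"); k={a:d[a] for a in("mtx","rvec","tvec")}
print("cam",(-cv2.Rodrigues(k["rvec"])[0].T@k["tvec"]).round(3))
m,F=wrist_fit(d["im"],k,[(.488,.0066),(.600,.007),(.600,-.105),(.488,-.105)])
for f in F: print(np.round(f,4))
R=np.array(F)[:,:2];c=R.mean(0);mm=np.array([[-56,56],[56,56],[56,-56],[-56,-56]])/1e3
e=R-c; yaw=np.arctan2((mm[:,0]*e[:,1]-mm[:,1]*e[:,0]).sum(),(mm*e).sum()); print("c",c,"yaw",yaw)
Q=np.array([[np.cos(yaw),-np.sin(yaw)],[np.sin(yaw),np.cos(yaw)]]); print((c+mm@Q.T).round(4).tolist())
o=d["im"][:,:,::-1].copy(); o=cv2.resize(o[60:280,130:360],None,fx=2.6,fy=2.6)
for f in F:
    cv2.polylines(o,[cv2.convexHull(np.int32((proj(box(*f[:3],.089),dict(k,fish=True))-[130,60])*2.6))],True,(0,0,255),1)
cv2.imwrite("pics/w1f.png",o)
E
python3 w.py
```

```text
cam [ 0.61  -0.078  0.405]
[0.4863 0.0056 0.0397 0.5575]
[0.6011 0.0081 1.0114 0.4531]
[ 0.6003 -0.1041  2.1977  0.5142]
[ 0.4866 -0.102   2.5491  0.474 ]
c [ 0.54358806 -0.04811796] yaw -7.0794266009023114e-06
[[0.4876, 0.0079], [0.5996, 0.0079], [0.5996, -0.1041], [0.4876, -0.1041]]
```

View pics/w1f.png

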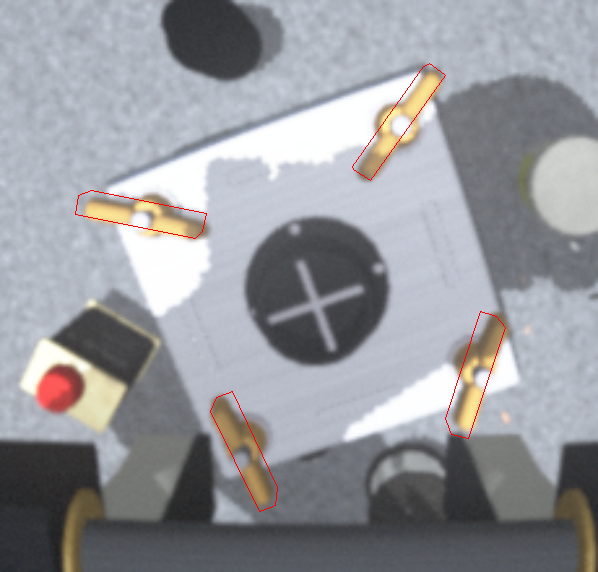

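```bash
cat > st.py <<'E'
from fit import *
from scipy.optimize import least_squares
d=np.load("w1.npz"); k={a:d[a] for a in("mtx","rvec","tvec")}; k["fish"]=True
px=np.array([[243,457],[141,218],[401,126],[483,378]])/2.6+[130,60]
mm=np.array([[-56,56],[56,56],[56,-56],[-56,-56]])/1e3
def P(v):
    c,s=np.cos(v[2]),np.sin(v[2]); return np.c_[mm@np.array([[c,s],[-s,c]])+v[:2],np.full(4,v[3])]
for z in(None,.08,.09,.1):
    r=least_squares(lambda v:(proj(P(v if z is None else [*v[:3],z]),k)-px).ravel(),[.543,-.048,0,.09])
    v=r.x if z is None else [*r.x[:3],z]
    print(z,np.round(v,4),r.fun.round(1),P(v).round(4)[:,:2].tolist())
E
python3 st.py
```

```text
None [ 0.5427 -0.0488  0.0006  0.0947] [-0.9  0.   0.5  0.7  0.3 -0.4  0.1 -0.4] [[0.4867, 0.0071], [0.5987, 0.0072], [0.5988, -0.1048], [0.4868, -0.1049]]
0.08 [ 0.5399 -0.0476  0.0006  0.08  ] [ 0.3 -2.8  3.5  1.7 -1.2  2.3 -2.6 -2.1] [[0.4839, 0.0083], [0.5959, 0.0084], [0.596, -0.1036], [0.484, -0.1037]]
0.09 [ 0.5418 -0.0485  0.0006  0.09  ] [-0.5 -0.9  1.5  1.  -0.2  0.5 -0.8 -1. ] [[0.4858, 0.0075], [0.5978, 0.0076], [0.5979, -0.1044], [0.4859, -0.1045]]
0.1 [ 0.5437 -0.0493  0.0006  0.1   ] [-1.4  1.2 -0.6  0.4  0.8 -1.4  1.1  0.2] [[0.4877, 0.0067], [0.5997, 0.0068], [0.5997, -0.1052], [0.4877, -0.1053]]
```

```bash
cat > plan.py <<'E'
import sys,numpy as np
from station import telemetry
N={1:(.487,.0071,.05),2:(.5988,.0072,1.0),3:(.5988,-.1048,2.22),4:(.487,-.1049,2.52)}
def plan(x,y,z,yaw,n=10):
    s=telemetry.get_state(); p=s["eef_pos"]; w=s["ee_rot"][2]
    print("t",round(float(s["t"]),2),"q1,q6",np.round(s["q"][[0,5]],2),"mom",np.round(s["moment"],2),"F",np.round(s["force"],1),"p",np.round(p,4),"yaw",round(w,3),"width",round(float(s["width"]),4))
    for h in range(-3,4):
        t=yaw+h*np.pi; q6=s["q"][5]+(t-w)
        if not -2.9<q6<2.9: continue
        m=max(n,int(np.ceil(abs(t-w)/.125))); r=-(t-w)/m
        A=sum(np.array([[np.cos(w-r*i),np.sin(w-r*i)],[np.sin(w-r*i),-np.cos(w-r*i)]]) for i in range(m))
        d=np.linalg.solve(A,np.array([x,y])-p[:2])*1e3
        print(f"yaw {t:.2f} q6 {q6:.2f}: {m} rows of",np.round([*d,(p[2]-z)*1e3/m],2),round(r,4))
if __name__=="__main__":
    i=int(sys.argv[1]); z=float(sys.argv[2]); off=float(sys.argv[3]) if len(sys.argv)>3 else 0
    plan(N[i][0],N[i][1],z,N[i][2]-off)
E
python3 plan.py 1 0.13
```

```text
t 4.33 q1,q6 [0.27 0.96] mom [-0.08  0.14  0.01] F [-0.2  0.1  0.1] p [ 0.5379 -0.0514  0.2467] yaw -0.345 width 0.0525
yaw -3.09 q6 -1.79: 22 rows of [-3.43  3.54  5.3 ] 0.1248
yaw 0.05 q6 1.35: 10 rows of [-6.03 -4.95 11.67] -0.0395
```

Request:
servo_tool:
  series:
    - [[-6,-5,11.7,-0.04],[-6,-5,11.7,-0.04],[-6,-5,11.7,-0.04],[-6,-5,11.7,-0.04],[-6,-5,11.7,-0.04],[-6,-5,11.7,-0.04],[-6,-5,11.7,-0.04],[-6,-5,11.7,-0.04],[-6,-5,11.7,-0.04],[-6,-5,11.7,-0.04]]
  claw: 0.1

```text
t: 5.17
eef_pos: [0.4873, 0.0078, 0.1292]
ee_rot: [-3.141, -0.0, 0.049]
force: [0.7, 0.4, -0.0]
width: 0.0395
gripper_force: 0.0
```

```bash
python3 plan.py 1 0.083
python3 - <<'E'
from station import eyes
import cv2
im=eyes.grab_frame("wrist"); cv2.imwrite("pics/w2.png",im[60:,:,::-1])
E
```

```text
t 5.17 q1,q6 [0.42 1.2 ] mom [-0.06  0.09  0.05] F [ 0.7  0.4 -0. ] p [0.4873 0.0078 0.1292] yaw 0.049 width 0.0395
yaw -3.09 q6 -1.94: 26 rows of [0.04 0.02 1.78] 0.1208
yaw 0.05 q6 1.20: 10 rows of [-0.03  0.07  4.62] -0.0001
```

View pics/w2.png

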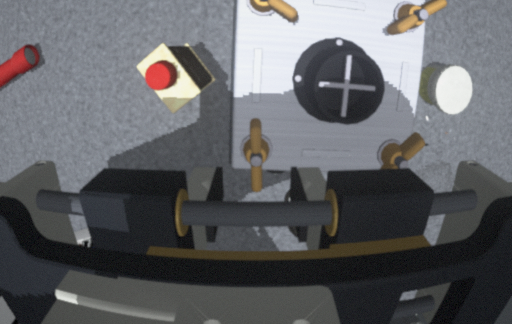

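Nut 1's wing at (256,155) lies straight between the fingers and parallel to the pads, so I'll go down, grip, turn and release.

Request:
servo_tool:
  series:
    - [[0,0,7.7,0],[0,0,7.7,0],[0,0,7.7,0],[0,0,7.7,0],[0,0,7.7,0],[0,0,7.7,0],[0,0,0,0],[0,0,0,0],[0,0,0,0],[0,0,0,0]]

```text
t: 6.05
eef_pos: [0.4878, 0.0076, 0.0837]
ee_rot: [-3.141, -0.001, 0.052]
force: [-0.8, 0.4, -0.2]
width: 0.039
gripper_force: 0.0
```

Request:
servo_tool:
  series:
    - [[0,0,0,0],[0,0,0,0],[0,0,0,0],[0,0,0,0],[0,0,0,0],[0,0,0,0],[0,0,0,0],[0,0,0,0],[0,0,0,0],[0,0,0,0]]
  claw: 1
  grip_force: 20

```text
t: 6.88
eef_pos: [0.4876, 0.0079, 0.0834]
ee_rot: [-3.141, -0.0, 0.052]
force: [-1.2, 5.4, 0.1]
width: 0.0142
gripper_force: 19.7
```

```bash
python3 plan.py 1 0.083
```

```text
t 6.88 q1,q6 [0.42 1.2 ] mom [1.86 0.66 0.  ] F [-1.2  5.4  0.1] p [0.4876 0.0079 0.0834] yaw 0.052 width 0.0142
yaw -3.09 q6 -1.94: 26 rows of [0.04 0.04 0.02] 0.1209
yaw 0.05 q6 1.20: 10 rows of [-0.06  0.08  0.04] 0.0002
```

Request:
servo_tool:
  series:
    - [[0,0,0,0.06],[0,0,0,0.06],[0,0,0,0.06],[0,0,0,0.06],[0,0,0,0.06],[0,0,0,0.06],[0,0,0,0],[0,0,0,0],[0,0,0,0],[0,0,0,0]]

```text
t: 7.72
eef_pos: [0.4875, 0.0079, 0.0831]
ee_rot: [-3.141, 0.0, -0.308]
force: [-0.7, 6.7, -2.4]
width: 0.0141
gripper_force: 19.3
```

```bash
python3 plan.py 1 0.083
python3 - <<'E'
from station import eyes
import cv2
im=eyes.grab_frame("wrist"); cv2.imwrite("pics/w3.png",cv2.resize(im[90:290,130:390,::-1],None,fx=3,fy=3,interpolation=cv2.INTER_CUBIC))
E
```

```text
t 7.72 q1,q6 [0.42 0.84] mom [1.94 0.26 0.04] F [-0.7  6.7 -2.4] p [0.4875 0.0079 0.0831] yaw -0.308 width 0.0141
yaw -3.09 q6 -1.94: 23 rows of [0.05 0.03 0.  ] 0.121
yaw 0.05 q6 1.20: 10 rows of [-0.04  0.09  0.01] -0.0358
```

View pics/w3.png

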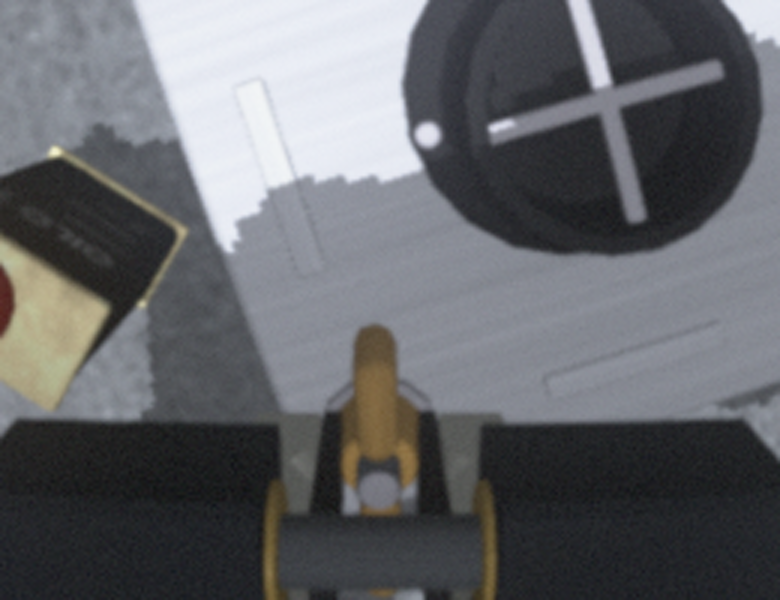

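The nut followed the tool, its wing still lying along the pads at (376,340)–(380,490). I'll finish the quarter turn with a firmer grip.

Request:
servo_tool:
  series:
    - [[0,0,0.15,0.1],[0,0,0.15,0.1],[0,0,0.15,0.1],[0,0,0.15,0.1],[0,0,0.15,0.1],[0,0,0.15,0.1],[0,0,0.15,0.1],[0,0,0.15,0.1],[0,0,0.15,0.1],[0,0,0,0]]
  grip_force: 30

```text
t: 8.6
eef_pos: [0.4876, 0.008, 0.0818]
ee_rot: [-3.141, 0.001, -1.214]
force: [0.3, 5.2, -2.7]
width: 0.0141
gripper_force: 29.2
```

Request:
servo_tool:
  series:
    - [[0,0,0,0],[0,0,0,0],[0,0,0,0],[0,0,0,0],[0,0,-8,0],[0,0,-8,0],[0,0,-8,0],[0,0,-8,0],[0,0,-8,0],[0,0,-8,0]]
  claw: 0.1

```text
t: 9.43
eef_pos: [0.4876, 0.0076, 0.1312]
ee_rot: [-3.141, 0.0, -1.208]
force: [-0.3, -0.0, -0.0]
width: 0.0394
gripper_force: 0.0
```

```bash
python3 plan.py 3 0.13
python3 - <<'E'
from station import eyes
import cv2,numpy as np
from fit import *
k=eyes.calibration("wrist"); im=eyes.grab_frame("wrist"); print(np.round(wrist_fit(im,k,[(.487,.0071)])[1],3))
E
```

```text
t 9.43 q1,q6 [ 0.42 -0.06] mom [0.03 0.1  0.02] F [-0.3 -0.  -0. ] p [0.4876 0.0076 0.1312] yaw -1.208 width 0.0394
yaw -0.92 q6 0.23: 10 rows of [15.21 -4.51  0.12] -0.0286
[[0.487 0.007 1.932 0.57 ]]
```

Request:
servo_tool:
  series:
    - [[15.2,-4.5,0,-0.029],[15.2,-4.5,0,-0.029],[15.2,-4.5,0,-0.029],[15.2,-4.5,0,-0.029],[15.2,-4.5,0,-0.029],[15.2,-4.5,0,-0.029],[15.2,-4.5,0,-0.029],[15.2,-4.5,0,-0.029],[15.2,-4.5,0,-0.029],[15.2,-4.5,0,-0.029]]

```text
t: 10.32
eef_pos: [0.5992, -0.1053, 0.1301]
ee_rot: [3.142, 0.0, -0.917]
force: [-0.2, -0.7, -0.7]
width: 0.0394
gripper_force: 0.0
```

```bash
python3 plan.py 3 0.083
python3 - <<'E'
from fit import *
k=eyes.calibration("wrist"); im=eyes.grab_frame("wrist"); print(np.round(wrist_fit(im,k,[(.5988,-.1048)])[1],3))
E
```

```text
t 10.32 q1,q6 [0.15 0.51] mom [0.   0.14 0.03] F [-0.2 -0.7 -0.7] p [ 0.5992 -0.1053  0.1301] yaw -0.917 width 0.0394
yaw -4.06 q6 -2.64: 26 rows of [-0.    0.04  1.81] 0.121
yaw -0.92 q6 0.50: 10 rows of [-0.06  0.    4.71] 0.0005
[[ 0.599 -0.105  2.207  0.551]]
```

Request:
servo_tool:
  series:
    - [[0,0,7.8,0],[0,0,7.8,0],[0,0,7.8,0],[0,0,7.8,0],[0,0,7.8,0],[0,0,7.8,0],[0,0,0,0],[0,0,0,0],[0,0,0,0],[0,0,0,0]]

```text
t: 11.2
eef_pos: [0.599, -0.1046, 0.0837]
ee_rot: [-3.141, -0.0, -0.918]
force: [0.1, 0.9, 0.2]
width: 0.0394
gripper_force: 0.0
```

Request:
servo_tool:
  series:
    - [[0,0,0,0],[0,0,0,0],[0,0,0,0],[0,0,0,0],[0,0,0,0],[0,0,0,0],[0,0,0,0],[0,0,0,0],[0,0,0,0],[0,0,0,0]]
  claw: 1
  grip_force: 30

```text
t: 12.03
eef_pos: [0.5999, -0.1039, 0.0835]
ee_rot: [-3.139, -0.001, -0.917]
force: [3.6, 3.5, -1.7]
width: 0.014
gripper_force: 29.2
```

Request:
servo_tool:
  series:
    - [[0,0,0.19,0.125],[0,0,0.19,0.125],[0,0,0.19,0.125],[0,0,0.19,0.125],[0,0,0.19,0.125],[0,0,0.19,0.125],[0,0,0.19,0.125],[0,0,0.19,0.125],[0,0,0.19,0.125],[0,0,0.19,0.125]]

```text
t: 12.87
eef_pos: [0.5997, -0.1039, 0.0816]
ee_rot: [-3.14, 0.002, -2.173]
force: [3.2, 4.1, -0.6]
width: 0.0141
gripper_force: 29.4
```

Request:
servo_tool:
  series:
    - [[0,0,0,0],[0,0,0,0],[0,0,0,0],[0,0,0,0],[0,0,-8,0],[0,0,-8,0],[0,0,-8,0],[0,0,-8,0],[0,0,-8,0],[0,0,-8,0]]
  claw: 0.1

```text
t: 13.7
eef_pos: [0.5989, -0.1046, 0.1306]
ee_rot: [-3.141, 0.001, -2.168]
force: [-0.2, -0.2, -0.3]
width: 0.0395
gripper_force: 0.0
```

```bash
python3 plan.py 2 0.13; python3 plan.py 4 0.13;python3 - <<'E'
from fit import *
k=eyes.calibration("wrist"); im=eyes.grab_frame("wrist"); print(np.round(wrist_fit(im,k,[(.5988,-.1048)])[1],3))
E
```

```text
t 13.7 q1,q6 [ 0.15 -0.74] mom [ 0.05  0.06 -0.02] F [-0.2 -0.2 -0.3] p [ 0.5989 -0.1046  0.1306] yaw -2.168 width 0.0395
yaw -2.14 q6 -0.72: 10 rows of [-9.32  6.18  0.06] -0.0026
yaw 1.00 q6 2.42: 26 rows of [-4.1  -5.44  0.02] -0.1218
t 13.7 q1,q6 [ 0.15 -0.74] mom [ 0.05  0.06 -0.02] F [-0.2 -0.2 -0.3] p [ 0.5989 -0.1046  0.1306] yaw -2.168 width 0.0395
yaw -3.76 q6 -2.34: 13 rows of [9.32 2.23 0.05] 0.1227
yaw -0.62 q6 0.80: 13 rows of [-1.09  9.46  0.05] -0.1189
[[ 0.6   -0.105  0.943  0.541]]
```

Request:
servo_tool:
  series:
    - [[-9.3,6.2,0,-0.003],[-9.3,6.2,0,-0.003],[-9.3,6.2,0,-0.003],[-9.3,6.2,0,-0.003],[-9.3,6.2,0,-0.003],[-9.3,6.2,0,-0.003],[-9.3,6.2,0,-0.003],[-9.3,6.2,0,-0.003],[-9.3,6.2,0,-0.003],[-9.3,6.2,0,-0.003]]

```text
t: 14.58
eef_pos: [0.5982, 0.0083, 0.1293]
ee_rot: [-3.142, -0.0, -2.137]
force: [0.4, 1.2, -0.4]
width: 0.0394
gripper_force: 0.0
```

```bash
python3 plan.py 2 0.083
python3 - <<'E'
from fit import *
k=eyes.calibration("wrist"); im=eyes.grab_frame("wrist"); print(np.round(wrist_fit(im,k,[(.5988,.0075)])[1],3))
E
```

```text
t 14.58 q1,q6 [ 0.34 -0.91] mom [ 0.06  0.05 -0.  ] F [ 0.4  1.2 -0.4] p [0.5982 0.0083 0.1293] yaw -2.137 width 0.0394
yaw -2.14 q6 -0.91: 10 rows of [ 0.06 -0.12  4.63] 0.0004
yaw 1.00 q6 2.23: 26 rows of [0.07 0.03 1.78] -0.1207
[[0.599 0.007 0.997 0.548]]
```

Request:
servo_tool:
  series:
    - [[0,0,7.7,0],[0,0,7.7,0],[0,0,7.7,0],[0,0,7.7,0],[0,0,7.7,0],[0,0,7.7,0],[0,0,0,0],[0,0,0,0],[0,0,0,0],[0,0,0,0]]

```text
t: 15.47
eef_pos: [0.5986, 0.0072, 0.0836]
ee_rot: [-3.141, 0.001, -2.138]
force: [-0.0, 0.2, 0.8]
width: 0.0391
gripper_force: 0.0
```

Request:
servo_tool:
  series:
    - [[0,0,0,0],[0,0,0,0],[0,0,0,0],[0,0,0,0],[0,0,0,0],[0,0,0,0],[0,0,0,0],[0,0,0,0],[0,0,0,0],[0,0,0,0]]
  claw: 1
  grip_force: 30

```text
t: 16.3
eef_pos: [0.5986, 0.007, 0.0833]
ee_rot: [-3.141, 0.0, -2.138]
force: [2.5, -2.1, -1.3]
width: 0.014
gripper_force: 29.3
```

Request:
servo_tool:
  series:
    - [[0,0,0.19,0.125],[0,0,0.19,0.125],[0,0,0.19,0.125],[0,0,0.19,0.125],[0,0,0.19,0.125],[0,0,0.19,0.125],[0,0,0.19,0.125],[0,0,0.19,0.125],[0,0,0.19,0.125],[0,0,0.19,0.125]]

```text
t: 17.13
eef_pos: [0.598, 0.0086, 0.0813]
ee_rot: [3.14, -0.0, 2.889]
force: [-0.2, 6.6, 1.6]
width: 0.014
gripper_force: 29.6
```

Request:
servo_tool:
  series:
    - [[0,0,0,0],[0,0,0,0],[0,0,0,0],[0,0,0,0],[0,0,-8,0],[0,0,-8,0],[0,0,-8,0],[0,0,-8,0],[0,0,-8,0],[0,0,-8,0]]
  claw: 0.1

```text
t: 17.97
eef_pos: [0.5984, 0.0071, 0.1305]
ee_rot: [3.141, 0.001, 2.895]
force: [-0.1, 0.7, -0.7]
width: 0.0397
gripper_force: 0.0
```

```bash
python3 plan.py 4 0.13;python3 - <<'E'
from fit import *
k=eyes.calibration("wrist"); im=eyes.grab_frame("wrist"); print(np.round(wrist_fit(im,k,[(.5988,.0075)])[1],3))
E
```

```text
t 17.97 q1,q6 [ 0.34 -2.16] mom [-0.03 -0.02  0.02] F [-0.1  0.7 -0.7] p [0.5984 0.0071 0.1305] yaw 2.895 width 0.0397
yaw 2.52 q6 -2.53: 10 rows of [  5.71 -14.83   0.05] 0.0375
yaw 5.66 q6 0.61: 23 rows of [9.26 2.75 0.02] -0.1203
[[0.598 0.007 2.883 0.549]]
```

Request:
servo_tool:
  series:
    - [[9.25,2.75,0,-0.12],[9.25,2.75,0,-0.12],[9.25,2.75,0,-0.12],[9.25,2.75,0,-0.12],[9.25,2.75,0,-0.12],[9.25,2.75,0,-0.12],[9.25,2.75,0,-0.12],[9.25,2.75,0,-0.12],[9.25,2.75,0,-0.12],[9.25,2.75,0,-0.12]]

```text
t: 18.85
eef_pos: [0.5068, 0.0067, 0.1295]
ee_rot: [-3.142, 0.0, -2.182]
force: [0.5, -0.4, -0.1]
width: 0.039
gripper_force: 0.0
```

Request:
servo_tool:
  series:
    - [[9.25,2.75,0,-0.12],[9.25,2.75,0,-0.12],[9.25,2.75,0,-0.12],[9.25,2.75,0,-0.12],[9.25,2.75,0,-0.12],[9.25,2.75,0,-0.12],[9.25,2.75,0,-0.12],[9.25,2.75,0,-0.12],[9.25,2.75,0,-0.12],[9.25,2.75,0,-0.12]]

```text
t: 19.68
eef_pos: [0.4746, -0.0786, 0.1296]
ee_rot: [-3.141, -0.0, -0.982]
force: [-0.1, 0.2, 0.3]
width: 0.04
gripper_force: 0.0
```

Request:
servo_tool:
  series:
    - [[9.25,2.75,0,-0.12],[9.25,2.75,0,-0.12],[9.25,2.75,0,-0.12],[0,0,0,0],[0,0,0,0],[0,0,0,0],[0,0,0,0],[0,0,0,0],[0,0,0,0],[0,0,0,0]]

```text
t: 20.52
eef_pos: [0.4864, -0.1043, 0.1293]
ee_rot: [-3.141, -0.0, -0.628]
force: [-1.0, 0.2, -0.2]
width: 0.0394
gripper_force: 0.0
```

```bash
python3 plan.py 4 0.083
python3 - <<'E'
from fit import *
k=eyes.calibration("wrist"); im=eyes.grab_frame("wrist"); print(np.round(wrist_fit(im,k,[(.487,-.105)])[1],3))
E
```

```text
t 20.52 q1,q6 [0.18 0.76] mom [-0.04  0.14 -0.04] F [-1.   0.2 -0.2] p [ 0.4864 -0.1043  0.1293] yaw -0.628 width 0.0394
yaw -3.76 q6 -2.38: 26 rows of [ 0.01 -0.05  1.78] 0.1206
yaw -0.62 q6 0.76: 10 rows of [0.09 0.01 4.63] -0.0006
[[ 0.485 -0.104  2.507  0.575]]
```

Request:
servo_tool:
  series:
    - [[0,0,7.7,0],[0,0,7.7,0],[0,0,7.7,0],[0,0,7.7,0],[0,0,7.7,0],[0,0,7.7,0],[0,0,0,0],[0,0,0,0],[0,0,0,0],[0,0,0,0]]

```text
t: 21.4
eef_pos: [0.4868, -0.1045, 0.0834]
ee_rot: [-3.141, -0.001, -0.628]
force: [0.7, -0.1, 0.3]
width: 0.0393
gripper_force: 0.0
```

Request:
servo_tool:
  series:
    - [[0,0,0,0],[0,0,0,0],[0,0,0,0],[0,0,0,0],[0,0,0,0],[0,0,0,0],[0,0,0,0],[0,0,0,0],[0,0,0,0],[0,0,0,0]]
  claw: 1
  grip_force: 30

```text
t: 22.23
eef_pos: [0.4873, -0.1037, 0.0832]
ee_rot: [-3.14, -0.001, -0.628]
force: [1.3, 5.1, -2.0]
width: 0.0137
gripper_force: 29.3
```

Request:
servo_tool:
  series:
    - [[0,0,0.19,0.125],[0,0,0.19,0.125],[0,0,0.19,0.125],[0,0,0.19,0.125],[0,0,0.19,0.125],[0,0,0.19,0.125],[0,0,0.19,0.125],[0,0,0.19,0.125],[0,0,0.19,0.125],[0,0,0.19,0.125]]

```text
t: 23.07
eef_pos: [0.488, -0.1034, 0.0815]
ee_rot: [-3.139, 0.002, -1.883]
force: [2.2, 5.9, -1.3]
width: 0.0135
gripper_force: 29.3
```

Request:
servo_tool:
  series:
    - [[0,0,0,0],[0,0,0,0],[0,0,0,0],[0,0,0,0],[0,0,-8,0],[0,0,-8,0],[0,0,-8,0],[0,0,-8,0],[0,0,-8,0],[0,0,-8,0]]
  claw: 0.1

```text
t: 23.9
eef_pos: [0.4865, -0.1045, 0.1303]
ee_rot: [-3.141, 0.0, -1.878]
force: [0.3, -0.0, -0.6]
width: 0.0393
gripper_force: 0.0
```

```bash
python3 plan.py 1 0.13 1.26;python3 plan.py 4 0.082 1.26
python3 - <<'E'
from fit import *
k=eyes.calibration("wrist"); im=eyes.grab_frame("wrist"); print(np.round(wrist_fit(im,k,[(.487,-.105)])[1],3))
E
```

```text
t 23.9 q1,q6 [ 0.18 -0.49] mom [ 0.04  0.04 -0.03] F [ 0.3 -0.  -0.6] p [ 0.4865 -0.1045  0.1303] yaw -1.878 width 0.0393
yaw -1.21 q6 0.18: 10 rows of [-11.37   0.03   0.03] -0.0668
t 23.9 q1,q6 [ 0.18 -0.49] mom [ 0.04  0.04 -0.03] F [ 0.3 -0.  -0.6] p [ 0.4865 -0.1045  0.1303] yaw -1.878 width 0.0393
yaw -1.88 q6 -0.49: 10 rows of [ 0.02 -0.06  4.83] 0.0004
yaw 1.26 q6 2.65: 26 rows of [0.03 0.01 1.86] -0.1207
[[ 0.486 -0.106  1.261  0.53 ]]
```

Round 1 is done: the wrist fits show each nut turned about 1.25 rad. For round 2 I'll drive nut 4 to its stop.

Request:
servo_tool:
  series:
    - [[0,0,8.1,0],[0,0,8.1,0],[0,0,8.1,0],[0,0,8.1,0],[0,0,8.1,0],[0,0,8.1,0],[0,0,0,0],[0,0,0,0],[0,0,0,0],[0,0,0,0]]

```text
t: 24.78
eef_pos: [0.4868, -0.1045, 0.0809]
ee_rot: [-3.141, 0.0, -1.878]
force: [-0.1, -0.3, -0.3]
width: 0.0393
gripper_force: 0.0
```

Request:
servo_tool:
  series:
    - [[0,0,0,0],[0,0,0,0],[0,0,0,0],[0,0,0,0],[0,0,0,0],[0,0,0,0],[0,0,0,0],[0,0,0,0],[0,0,0,0.02],[0,0,0,0.02]]
  claw: 1
  grip_force: 30

```text
t: 25.62
eef_pos: [0.4874, -0.1047, 0.0808]
ee_rot: [-3.14, 0.0, -1.918]
force: [4.0, -2.9, -3.3]
width: 0.0143
gripper_force: 29.1
```

Request:
servo_tool:
  series:
    - [[0,0,0.17,0.11],[0,0,0.17,0.11],[0,0,0.17,0.11],[0,0,0.17,0.11],[0,0,0.17,0.11],[0,0,0.17,0.11],[0,0,0.17,0.11],[0,0,0.17,0.11],[0,0,0.17,0.11],[0,0,0.17,0.11]]

```text
t: 26.45
eef_pos: [0.4869, -0.1041, 0.0791]
ee_rot: [3.141, 0.001, -3.023]
force: [1.6, 2.9, 1.0]
width: 0.014
gripper_force: 29.5
```

```bash
python3 plan.py 4 0.08 1.26
```

```text
t 26.45 q1,q6 [ 0.18 -1.64] mom [ 1.07 -0.44  0.11] F [1.6 2.9 1. ] p [ 0.4869 -0.1041  0.0791] yaw -3.023 width 0.014
yaw -1.88 q6 -0.49: 10 rows of [ 0.05 -0.07 -0.09] -0.1141
yaw 1.26 q6 2.65: 35 rows of [ 0.05  0.03 -0.03] -0.1224
```

Request:
servo_tool:
  series:
    - [[0,0,0.1,0.06],[0,0,0.1,0.06],[0,0,0.1,0.06],[0,0,0.1,0.06],[0,0,0.1,0.06],[0,0,0,0.06],[0,0,0,0.06],[0,0,0,0.06],[0,0,0,0.06],[0,0,0,0.06]]

```text
t: 27.28
eef_pos: [0.4869, -0.1036, 0.0788]
ee_rot: [3.14, 0.001, 2.664]
force: [-0.4, 4.8, 4.6]
width: 0.0143
gripper_force: 33.1
```

```bash
python3 plan.py 4 0.08 1.26
python3 - <<'E'
from station import eyes
import cv2
im=eyes.grab_frame("wrist"); cv2.imwrite("pics/w4.png",cv2.resize(im[90:290,130:390,::-1],None,fx=3,fy=3,interpolation=cv2.INTER_CUBIC))
E
```

```text
t 27.28 q1,q6 [ 0.19 -2.23] mom [1.89 0.16 0.6 ] F [-0.4  4.8  4.6] p [ 0.4869 -0.1036  0.0788] yaw 2.664 width 0.0143
yaw 4.40 q6 -0.50: 14 rows of [ 0.02 -0.1  -0.08] -0.1241
yaw 7.54 q6 2.65: 40 rows of [ 0.12  0.03 -0.03] -0.122
```

View pics/w4.png

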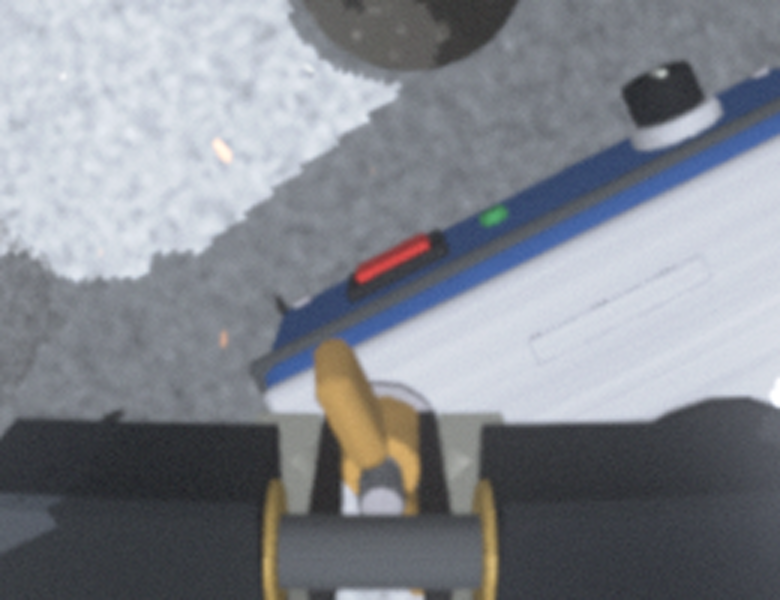

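Nut 4 sits against its stop: the wing from (335,350) to (380,480) lags the pads by about 0.3 rad and the moment is 0.6 N m. I'll release and do the opposite nut, 2.

Request:
servo_tool:
  series:
    - [[0,0,0,0],[0,0,0,0],[0,0,0,0],[0,0,0,0],[0,0,-8.5,0],[0,0,-8.5,0],[0,0,-8.5,0],[0,0,-8.5,0],[0,0,-8.5,0],[0,0,-8.5,0]]
  claw: 0.1

```text
t: 28.17
eef_pos: [0.4866, -0.1045, 0.1306]
ee_rot: [3.141, 0.001, 2.665]
force: [-0.9, 0.6, -0.6]
width: 0.0395
gripper_force: 0.0
```

```bash
python3 plan.py 2 0.13 1.256
python3 - <<'E'
from fit import *
k=eyes.calibration("wrist"); im=eyes.grab_frame("wrist"); print(np.round(wrist_fit(im,k,[(.487,-.105)],.085)[1],3))
E
```

```text
t 28.17 q1,q6 [ 0.18 -2.23] mom [-0.05 -0.05 -0.03] F [-0.9  0.6 -0.6] p [ 0.4866 -0.1045  0.1306] yaw 2.665 width 0.0395
yaw 2.89 q6 -2.01: 10 rows of [-6.33 14.55  0.06] -0.022
yaw 6.03 q6 1.13: 27 rows of [-9.28 -3.48  0.02] -0.1245
[[ 0.487 -0.103  3.022  0.572]]
```

Request:
servo_tool:
  series:
    - [[-9.3,-3.5,0,-0.1245],[-9.3,-3.5,0,-0.1245],[-9.3,-3.5,0,-0.1245],[-9.3,-3.5,0,-0.1245],[-9.3,-3.5,0,-0.1245],[-9.3,-3.5,0,-0.1245],[-9.3,-3.5,0,-0.1245],[-9.3,-3.5,0,-0.1245],[-9.3,-3.5,0,-0.1245],[-9.3,-3.5,0,-0.1245]]

```text
t: 29.05
eef_pos: [0.5764, -0.1301, 0.1294]
ee_rot: [3.141, -0.0, -2.367]
force: [-0.0, -0.4, -0.3]
width: 0.0395
gripper_force: 0.0
```

Request:
servo_tool:
  series:
    - [[-9.3,-3.5,0,-0.1245],[-9.3,-3.5,0,-0.1245],[-9.3,-3.5,0,-0.1245],[-9.3,-3.5,0,-0.1245],[-9.3,-3.5,0,-0.1245],[-9.3,-3.5,0,-0.1245],[-9.3,-3.5,0,-0.1245],[-9.3,-3.5,0,-0.1245],[-9.3,-3.5,0,-0.1245],[-9.3,-3.5,0,-0.1245]]

```text
t: 29.88
eef_pos: [0.6289, -0.0527, 0.1293]
ee_rot: [3.141, 0.0, -1.122]
force: [0.4, -0.7, -0.7]
width: 0.0398
gripper_force: 0.0
```

Request:
servo_tool:
  series:
    - [[-9.3,-3.5,0,-0.1245],[-9.3,-3.5,0,-0.1245],[-9.3,-3.5,0,-0.1245],[-9.3,-3.5,0,-0.1245],[-9.3,-3.5,0,-0.1245],[-9.3,-3.5,0,-0.1245],[-9.3,-3.5,0,-0.1245],[0,0,0,0],[0,0,0,0],[0,0,0,0]]

```text
t: 30.72
eef_pos: [0.5993, 0.0073, 0.1295]
ee_rot: [-3.142, -0.0, -0.259]
force: [0.9, 0.1, -0.5]
width: 0.0394
gripper_force: 0.0
```

```bash
python3 plan.py 2 0.081 1.256
python3 - <<'E'
from fit import *
k=eyes.calibration("wrist"); im=eyes.grab_frame("wrist"); print(np.round(wrist_fit(im,k,[(.5988,.0075)])[1],3))
E
```

```text
t 30.72 q1,q6 [0.34 0.97] mom [-0.11  0.2  -0.03] F [ 0.9  0.1 -0.5] p [0.5993 0.0073 0.1295] yaw -0.259 width 0.0394
yaw -3.40 q6 -2.16: 26 rows of [0.01 0.03 1.87] 0.1207
yaw -0.26 q6 0.98: 10 rows of [-0.05  0.02  4.85] -0.0003
[[0.6   0.007 2.896 0.534]]
```

Request:
servo_tool:
  series:
    - [[0,0,8.1,0],[0,0,8.1,0],[0,0,8.1,0],[0,0,8.1,0],[0,0,8.1,0],[0,0,8.1,0],[0,0,0,0],[0,0,0,0],[0,0,0,0],[0,0,0,0]]

```text
t: 31.6
eef_pos: [0.5994, 0.0075, 0.0812]
ee_rot: [-3.141, -0.001, -0.256]
force: [-0.8, -1.3, -0.0]
width: 0.0395
gripper_force: 0.0
```

Request:
servo_tool:
  series:
    - [[0,0,0,0],[0,0,0,0],[0,0,0,0],[0,0,0,0],[0,0,0,0],[0,0,0,0],[0,0,0,0],[0,0,0,0],[0,0,0,0.02],[0,0,0,0.02]]
  claw: 1
  grip_force: 30

```text
t: 32.43
eef_pos: [0.5994, 0.0083, 0.0809]
ee_rot: [-3.14, -0.001, -0.297]
force: [0.1, 5.8, 0.2]
width: 0.0144
gripper_force: 29.4
```

Request:
servo_tool:
  series:
    - [[0,0,0.17,0.11],[0,0,0.17,0.11],[0,0,0.17,0.11],[0,0,0.17,0.11],[0,0,0.17,0.11],[0,0,0.17,0.11],[0,0,0.17,0.11],[0,0,0.17,0.11],[0,0,0.17,0.11],[0,0,0.17,0.11]]

```text
t: 33.27
eef_pos: [0.5996, 0.0084, 0.0792]
ee_rot: [-3.14, 0.001, -1.401]
force: [0.4, 5.5, 0.3]
width: 0.0145
gripper_force: 29.4
```

Request:
servo_tool:
  series:
    - [[0,0,0.1,0.06],[0,0,0.1,0.06],[0,0,0.1,0.06],[0,0,0.1,0.06],[0,0,0.1,0.06],[0,0,0,0.06],[0,0,0,0.06],[0,0,0,0.06],[0,0,0,0.06],[0,0,0,0.06]]

```text
t: 34.1
eef_pos: [0.5993, 0.0076, 0.079]
ee_rot: [-3.141, 0.0, -1.998]
force: [-0.1, 3.2, 3.3]
width: 0.014
gripper_force: 31.5
```

```bash
python3 plan.py 2 0.08 1.26
```

```text
t 34.1 q1,q6 [ 0.34 -0.77] mom [0.82 0.25 0.51] F [-0.1  3.2  3.3] p [0.5993 0.0076 0.079 ] yaw -1.998 width 0.014
yaw -3.40 q6 -2.17: 12 rows of [ 0.06 -0.   -0.08] 0.117
yaw -0.26 q6 0.97: 14 rows of [ 0.01  0.05 -0.07] -0.1242
```

Request:
servo_tool:
  series:
    - [[0,0,0,0],[0,0,0,0],[0,0,0,0],[0,0,0,0],[0,0,-8.5,0],[0,0,-8.5,0],[0,0,-8.5,0],[0,0,-8.5,0],[0,0,-8.5,0],[0,0,-8.5,0]]
  claw: 0.1

```text
t: 34.93
eef_pos: [0.5992, 0.0074, 0.1309]
ee_rot: [-3.141, 0.001, -1.996]
force: [0.4, -0.3, -0.3]
width: 0.0392
gripper_force: 0.0
```

```bash
python3 plan.py 3 0.13 1.27; python3 plan.py 1 0.13 1.26
python3 - <<'E'
from fit import *
k=eyes.calibration("wrist"); im=eyes.grab_frame("wrist"); print(np.round(wrist_fit(im,k,[(.5988,.0075)],.085)[1],3))
E
```

```text
t 34.93 q1,q6 [ 0.34 -0.76] mom [ 0.05  0.09 -0.03] F [ 0.4 -0.3 -0.3] p [0.5992 0.0074 0.1309] yaw -1.996 width 0.0392
yaw -2.19 q6 -0.96: 10 rows of [ 9.81 -5.49  0.09] 0.0195
yaw 0.95 q6 2.18: 24 rows of [3.8  5.78 0.04] -0.1228
t 34.93 q1,q6 [ 0.34 -0.76] mom [ 0.05  0.09 -0.03] F [ 0.4 -0.3 -0.3] p [0.5992 0.0074 0.1309] yaw -1.996 width 0.0392
yaw -1.21 q6 0.02: 10 rows of [ 0.86 11.48  0.09] -0.0786
[[0.598 0.008 1.484 0.577]]
```

Request:
servo_tool:
  series:
    - [[9.8,-5.5,0,0.019],[9.8,-5.5,0,0.019],[9.8,-5.5,0,0.019],[9.8,-5.5,0,0.019],[9.8,-5.5,0,0.019],[9.8,-5.5,0,0.019],[9.8,-5.5,0,0.019],[9.8,-5.5,0,0.019],[9.8,-5.5,0,0.019],[9.8,-5.5,0,0.019]]

```text
t: 35.82
eef_pos: [0.5989, -0.106, 0.1295]
ee_rot: [3.142, -0.0, -2.188]
force: [-0.2, 1.2, -0.7]
width: 0.039
gripper_force: 0.0
```

```bash
python3 plan.py 3 0.081 1.27
python3 - <<'E'
from fit import *
k=eyes.calibration("wrist"); im=eyes.grab_frame("wrist"); print(np.round(wrist_fit(im,k,[(.599,-.1045)])[1],3))
E
```

```text
t 35.82 q1,q6 [ 0.15 -0.76] mom [0.04 0.06 0.04] F [-0.2  1.2 -0.7] p [ 0.5989 -0.106   0.1295] yaw -2.188 width 0.039
yaw -2.19 q6 -0.77: 10 rows of [-0.09  0.08  4.85] 0.0003
yaw 0.95 q6 2.38: 26 rows of [-0.05 -0.05  1.86] -0.1207
[[ 0.6   -0.104  0.936  0.545]]
```

Request:
servo_tool:
  series:
    - [[-0.2,0.2,8.1,0],[-0.2,0.2,8.1,0],[-0.2,0.2,8.1,0],[-0.2,0.2,8.1,0],[-0.2,0.2,8.1,0],[-0.2,0.2,8.1,0],[0,0,0,0],[0,0,0,0],[0,0,0,0],[0,0,0,0]]

```text
t: 36.7
eef_pos: [0.5992, -0.1031, 0.0814]
ee_rot: [-3.141, 0.0, -2.186]
force: [0.5, 0.1, 0.4]
width: 0.0395
gripper_force: 0.0
```

Request:
servo_tool:
  series:
    - [[0,0,0,0],[0,0,0,0],[0,0,0,0],[0,0,0,0],[0,0,0,0],[0,0,0,0],[0,0,0,0],[0,0,0,0],[0,0,0,0.02],[0,0,0,0.02]]
  claw: 1
  grip_force: 30

```text
t: 37.53
eef_pos: [0.5997, -0.1036, 0.0812]
ee_rot: [-3.14, 0.001, -2.227]
force: [3.3, -3.9, -3.1]
width: 0.0145
gripper_force: 29.2
```

Request:
servo_tool:
  series:
    - [[0,0,0.17,0.11],[0,0,0.17,0.11],[0,0,0.17,0.11],[0,0,0.17,0.11],[0,0,0.17,0.11],[0,0,0.17,0.11],[0,0,0.17,0.11],[0,0,0.17,0.11],[0,0,0.17,0.11],[0,0,0.17,0.11]]

```text
t: 38.37
eef_pos: [0.5996, -0.1034, 0.0795]
ee_rot: [-3.142, 0.002, 2.952]
force: [3.3, -3.2, -1.8]
width: 0.0144
gripper_force: 29.3
```

Request:
servo_tool:
  series:
    - [[0,0,0.1,0.06],[0,0,0.1,0.06],[0,0,0.1,0.06],[0,0,0.1,0.06],[0,0,0.1,0.06],[0,0,0,0.06],[0,0,0,0.06],[0,0,0,0.06],[0,0,0,0.06],[0,0,0,0.06]]

```text
t: 39.2
eef_pos: [0.5996, -0.1033, 0.0788]
ee_rot: [3.141, 0.001, 2.354]
force: [3.4, -2.0, -3.0]
width: 0.0142
gripper_force: 29.1
```

```bash
python3 plan.py 3 0.08 1.26
```

```text
t 39.2 q1,q6 [ 0.15 -2.51] mom [-0.88 -1.35  0.24] F [ 3.4 -2.  -3. ] p [ 0.5996 -0.1033  0.0788] yaw 2.354 width 0.0142
yaw 4.10 q6 -0.76: 14 rows of [ 0.07 -0.12 -0.09] -0.1248
yaw 7.24 q6 2.38: 40 rows of [ 0.14  0.08 -0.03] -0.1222
```

Request:
servo_tool:
  series:
    - [[0,0,0,0.05],[0,0,0,0.05],[0,0,0,0.05],[0,0,0,0.05],[0,0,0,0],[0,0,0,0],[0,0,0,0],[0,0,0,0],[0,0,0,0],[0,0,0,0]]

```text
t: 40.03
eef_pos: [0.5993, -0.1028, 0.079]
ee_rot: [3.141, 0.0, 2.158]
force: [2.4, 4.4, 1.5]
width: 0.014
gripper_force: 29.7
```

```bash
python3 plan.py 3 0.08 1.26
```

```text
t 40.03 q1,q6 [ 0.15 -2.71] mom [ 1.34 -0.99  0.21] F [2.4 4.4 1.5] p [ 0.5993 -0.1028  0.079 ] yaw 2.158 width 0.014
yaw 4.10 q6 -0.76: 16 rows of [ 0.03 -0.15 -0.06] -0.1215
yaw 7.24 q6 2.38: 41 rows of [ 0.22  0.04 -0.03] -0.124
```

Request:
servo_tool:
  series:
    - [[0,0,0,0],[0,0,0,0],[0,0,0,0],[0,0,0,0],[0,0,-8.5,0],[0,0,-8.5,0],[0,0,-8.5,0],[0,0,-8.5,0],[0,0,-8.5,0],[0,0,-8.5,0]]
  claw: 0.1

```text
t: 40.87
eef_pos: [0.5989, -0.1031, 0.1311]
ee_rot: [3.141, 0.0, 2.157]
force: [-0.1, -0.0, 0.7]
width: 0.0394
gripper_force: 0.0
```

```bash
python3 plan.py 1 0.13 1.26
python3 - <<'E'
from fit import *
k=eyes.calibration("wrist"); im=eyes.grab_frame("wrist"); print(np.round(wrist_fit(im,k,[(.599,-.1045)],.085)[1],3))
E
```

```text
t 40.87 q1,q6 [ 0.15 -2.71] mom [-0.07  0.    0.01] F [-0.1 -0.   0.7] p [ 0.5989 -0.1031  0.1311] yaw 2.157 width 0.0394
yaw 5.07 q6 0.21: 24 rows of [3.56 8.91 0.04] -0.1215
[[ 0.602 -0.105  2.426  0.537]]
```

Request:
servo_tool:
  series:
    - [[3.6,8.9,0,-0.1215],[3.6,8.9,0,-0.1215],[3.6,8.9,0,-0.1215],[3.6,8.9,0,-0.1215],[3.6,8.9,0,-0.1215],[3.6,8.9,0,-0.1215],[3.6,8.9,0,-0.1215],[3.6,8.9,0,-0.1215],[3.6,8.9,0,-0.1215],[3.6,8.9,0,-0.1215]]

```text
t: 41.75
eef_pos: [0.6036, -0.0125, 0.1298]
ee_rot: [3.142, 0.0, -2.905]
force: [0.3, -0.2, 0.1]
width: 0.0392
gripper_force: 0.0
```

Request:
servo_tool:
  series:
    - [[3.6,8.9,0,-0.1215],[3.6,8.9,0,-0.1215],[3.6,8.9,0,-0.1215],[3.6,8.9,0,-0.1215],[3.6,8.9,0,-0.1215],[3.6,8.9,0,-0.1215],[3.6,8.9,0,-0.1215],[3.6,8.9,0,-0.1215],[3.6,8.9,0,-0.1215],[3.6,8.9,0,-0.1215]]

```text
t: 42.58
eef_pos: [0.5203, 0.0231, 0.13]
ee_rot: [-3.141, 0.0, -1.69]
force: [0.1, -0.4, 0.2]
width: 0.0393
gripper_force: 0.0
```

Request:
servo_tool:
  series:
    - [[3.6,8.9,0,-0.1215],[3.6,8.9,0,-0.1215],[3.6,8.9,0,-0.1215],[3.6,8.9,0,-0.1215],[0,0,0,0],[0,0,0,0],[0,0,0,0],[0,0,0,0],[0,0,0,0],[0,0,0,0]]

```text
t: 43.42
eef_pos: [0.4867, 0.0068, 0.1296]
ee_rot: [3.141, -0.0, -1.211]
force: [-0.1, -0.3, 0.5]
width: 0.0394
gripper_force: 0.0
```

```bash
python3 plan.py 1 0.081 1.26
python3 - <<'E'
from fit import *
k=eyes.calibration("wrist"); im=eyes.grab_frame("wrist"); print(np.round(wrist_fit(im,k,[(.487,.0075)])[1],3))
E
```

```text
t 43.42 q1,q6 [ 0.42 -0.06] mom [-0.03  0.11  0.04] F [-0.1 -0.3  0.5] p [0.4867 0.0068 0.1296] yaw -1.211 width 0.0394
yaw -1.21 q6 -0.06: 10 rows of [-0.02 -0.04  4.86] -0.0001
[[0.487 0.007 1.959 0.563]]
```

Request:
servo_tool:
  series:
    - [[0,0,8.1,0],[0,0,8.1,0],[0,0,8.1,0],[0,0,8.1,0],[0,0,8.1,0],[0,0,8.1,0],[0,0,0,0],[0,0,0,0],[0,0,0,0],[0,0,0,0]]

```text
t: 44.3
eef_pos: [0.4868, 0.0068, 0.0815]
ee_rot: [-3.141, -0.0, -1.21]
force: [0.4, 1.0, 0.9]
width: 0.0396
gripper_force: 0.0
```

Request:
servo_tool:
  series:
    - [[0,0,0,0],[0,0,0,0],[0,0,0,0],[0,0,0,0],[0,0,0,0],[0,0,0,0],[0,0,0,0],[0,0,0,0],[0,0,0,0.02],[0,0,0,0.02]]
  claw: 1
  grip_force: 30

```text
t: 45.13
eef_pos: [0.4877, 0.0072, 0.0814]
ee_rot: [-3.139, -0.0, -1.251]
force: [5.6, 1.3, -3.3]
width: 0.014
gripper_force: 29.1
```

Request:
servo_tool:
  series:
    - [[0,0,0.17,0.11],[0,0,0.17,0.11],[0,0,0.17,0.11],[0,0,0.17,0.11],[0,0,0.17,0.11],[0,0,0.17,0.11],[0,0,0.17,0.11],[0,0,0.17,0.11],[0,0,0.17,0.11],[0,0,0.17,0.11]]

```text
t: 45.97
eef_pos: [0.4869, 0.0073, 0.0797]
ee_rot: [-3.141, 0.001, -2.355]
force: [0.9, 4.9, 0.8]
width: 0.014
gripper_force: 29.5
```

Request:
servo_tool:
  series:
    - [[0,0,0.1,0.06],[0,0,0.1,0.06],[0,0,0.1,0.06],[0,0,0.1,0.06],[0,0,0.1,0.06],[0,0,0,0.06],[0,0,0,0.06],[0,0,0,0.06],[0,0,0,0.06],[0,0,0,0.06]]

```text
t: 46.8
eef_pos: [0.486, 0.0075, 0.0791]
ee_rot: [3.141, -0.0, -2.953]
force: [-4.1, 7.1, 6.2]
width: 0.0138
gripper_force: 31.0
```

Request:
servo_tool:
  series:
    - [[0,0,0,0.05],[0,0,0,0.05],[0,0,0,0.05],[0,0,0,0.05],[0,0,0,0],[0,0,0,0],[0,0,0,0],[0,0,0,0],[0,0,0,0],[0,0,0,0]]

```text
t: 47.63
eef_pos: [0.4866, 0.0076, 0.0793]
ee_rot: [3.141, 0.001, 3.135]
force: [-1.4, 6.9, 3.0]
width: 0.0155
gripper_force: 45.1
```

```bash
python3 plan.py 1 0.08 1.26
```

```text
t 47.63 q1,q6 [ 0.42 -2.  ] mom [2.47 0.55 1.03] F [-1.4  6.9  3. ] p [0.4866 0.0076 0.0793] yaw 3.135 width 0.0155
yaw 5.07 q6 -0.06: 16 rows of [ 0.01 -0.05 -0.05] -0.1211
```

Request:
servo_tool:
  series:
    - [[0,0,0,0],[0,0,0,0],[0,0,0,0],[0,0,0,0],[0,0,-8.5,0],[0,0,-8.5,0],[0,0,-8.5,0],[0,0,-8.5,0],[0,0,-8.5,0],[0,0,-8.5,0]]
  claw: 0.1

```text
t: 48.47
eef_pos: [0.4865, 0.0067, 0.1312]
ee_rot: [3.141, 0.001, 3.133]
force: [-1.0, 0.5, -0.9]
width: 0.0392
gripper_force: 0.0
```

Run:
```python
from fit import *
from station import telemetry
k=eyes.calibration("wrist"); im=eyes.grab_frame("wrist"); s=telemetry.get_state(); print(s["ee_rot"],s["t"],np.round(wrist_fit(im,k,[(.487,.0075)],.085)[1],3))
a,b=[eyes.grab_frame(c)[:,:,::-1] for c in("top","scene")]
cv2.imwrite("pics/end.png",np.hstack([cv2.resize(a[110:300,190:390],(400,380)),cv2.resize(b[150:310,170:370],(400,320))[:380].copy() if 0 else cv2.resize(b[140:330,170:370],(400,380))]))
```

```text
[3.14080730e+00 3.01082836e-03 3.13323253e+00] 48.5167 [[0.486 0.009 0.487 0.553]]
```

View pics/end.png

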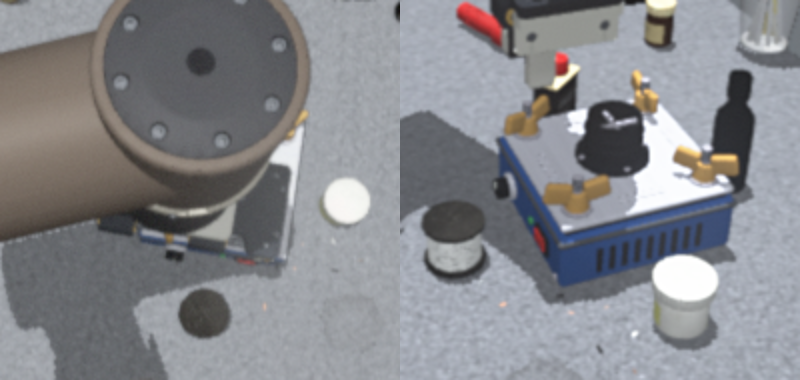

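The final picture shows the cover level, nut 1 free of the gripper at about (525,118), and the reel, pot, bottle and tin standing where they were. Every nut was turned until the pads slipped at its stop.

```bash
python3 -c "
from station import ticket; print(ticket.job_done())"
```

```text
the job is handed in; nothing more can be done
None
```

The job is handed in at about 48.5 s of the 69 s limit: all four wing nuts were tightened crosswise in two rounds to their stops, and the bottle, tin, reel and pot are still standing in place; the hand-in gave no verdict.

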